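Hold a spun vial up beside its reference

ROBOT

A 6-joint arm with a two-finger parallel gripper is mounted at the origin on a cart in front of the work surface, level with it; the furniture and walls round the work are solid. World frame = base frame: x ahead of the robot, y to its left, z up, the work surface at z = 0. Lengths are in mm, angles in rad, forces in N, time in s.
With the tool pointing down it reaches from about 275 to 775 mm from the base axis. Payload 14.6 kg.
Tool frame: the origin (TCP) lies midway between the tips of the shut fingers; the grasp point (between the pads) lies 19 mm behind it; z points along the fingers, y is the line along which they close (so a half turn about z gives the same grasp; the last joint's range is limited). The gripper opens to 85 mm and grips with 20 to 120 N. Pads are 22 mm wide; open, the fingers measure 114 mm over their backs; the gripper's body (76 mm by 85 mm) begins 54 mm behind the grasp point. The pads swing forward as they close: fully open they stand 13 mm farther back than shut.
Start: joints at [-1.392, 0.263, -0.048, 1.259, 0, 1.415], TCP at [172.003, -496.028, 231.278] pointing down, gripper open.
Joint ranges: [-2.65, 2.65], [-0.89, 1.7], [-1.18, 1.37], [-2.13, 2.11], [-1.35, 1.29], [-3.14, 3.14]. Speed limits (rad/s): [1.89, 1.89, 2.57, 2.79, 3.14, 3.14].

INTERFACE

Orientations are given as a unit quaternion [w, x, y, z].
In Python, from cell import monitor, imaging, manip, silhouettes, mark_of gives the robot as it stands.
- The arm moves only by the tool drive_tool, never from a script. Its argument "commands" is a list of rows, each a list of 3 entries, a list of its own where there are three numbers: the turn, a rotation vector about the tool's x, y, z in degrees, then the shift along the tool's x, y, z in cm, then the finger opening in cm, from 0 to 8.54. In form: [[[rx, ry, rz], [tx, ty, tz], jaw], ...]. A call has 1 to 20 rows; each row is the pose to reach, as a shift and turn from the pose commanded when the call began, along the tool's axes at that moment; what a row does not reach only later rows make up. A row lasts 1/8 s, in which the tool goes at most 62.5 mm and 10.7 degrees, less where a joint would pass 70% of its speed; a pose out of reach is approached as far as the arm can. A call with a gripper value outside its range is refused whole. The fingers move at their own pace and stop on an object; the grip force is fixed at half the most. Time passes only in rows, so rows that repeat a pose let the fingers close. It gives the time, the measured TCP pose, the force, the opening and the grip force at its end, in the units of the state.
- monitor.sense(): the state, without advancing time (a new reading comes with each control period).
- imaging.camera(name): name is "side" or "top" or "wrist"; returns a dict with "color" (420x560x3 uint8, red, green, blue), "range_z" (420x560 float32, mm along the optical axis (not along the pixel's ray), 0 where there is no reading), "camera_matrix" (3x3 intrinsics, pixels), "D" ([k1, k2, p1, p2, k3] as OpenCV has them; the pictures are not rectified), "extrinsics" (4x4, takes a point from camera to world coordinates). Camera axes: x right, y up, looking along -z (the intrinsics and any distortion apply to the point x, -y, -z); pixel columns grow to the right and rows downward; lengths in mm; the calibration is good to about 2 mm. A picture is of the moment at which its call begins.
- manip.sign_off(): hands the job in; it is judged then, once.
Trained networks look in a picture, given as the dict that the camera call returned (one of the last four; its "shot" number tells which), for a name from the list of things; names that differ only in an ending like _2 or _b are one class to them, and where a whole thing is asked for, a point or a joint stands for the part that bears it (a point fixed in the world has none). Each returns a list of dicts, best first, with "conf" (0 to 1); they miss things now and then, are a little off and sometimes report something else, mostly with a low value. They report only what shows in the picture. A call takes as long as a camera call.
- silhouettes(picture, target): "mask" (420x560 bool, what is visible of it) and "rect" ([left, top, right, bottom] in pixels, round what is visible of it).
- mark_of(picture, target): "position" ([column, row] in pixels: a listed point, or the origin of a listed thing).
The state is a dict: "time_s": time; "qpos": joint angles; "joint_vel": joint speeds; "joint_torque": joint torques, N m; "position": TCP position; "tool_rot": TCP orientation; "ft_force": force on the tool from outside, world axes, zero at the start; "ft_torque": the same for the moment, N m; "opening": opening from 0.0 (shut) to 1.0 (fully open); "grip_force": force on a finger pad.
Only numpy, scipy, OpenCV 4.12 (cv2) and the standard library are available. Lean on these libraries where they do the work, as an engineer would, in place of code of your own. Each camera call takes 0.05 s, during which the arm holds its last target. There are 200 camera calls.

TASK

The blue-capped sample has just been spun and its clarity must be checked. Stand the matching blue-capped reference vial from the bench fully down in the socket of the lined viewing stand and let go of it; then draw the blue-capped sample vial out of the centrifuge's tilted rotor, turn it upright and hold it beside the reference in front of the lined card, a few centimetres straight above the white ring on the stand's base and touching nothing but the gripper. Finish while still holding it there, still and upright, and do not disturb the other vials or the timer.

Things in the scene. Friction and masses are not known exactly. Their poses are not given: they have to be found in the camera images.
- ref_blue: Reference vial with blue cap, standing loose on the bench. Round: clear body 17 mm in diameter up to 43 mm, then a ribbed cap 18 mm in diameter up to 54 mm; about 20 g. Origin: centre of its underside; z axis: along the vial towards the cap. The three reference vials trade places from start to start.
- ref_yellow: Reference vial with yellow cap, same size and frame, standing on the bench; leave it alone.
- ref_white: Reference vial with white cap, same size and frame, standing on the bench; leave it alone.
- sample_blue: Sample vial with blue cap, size and frame as ref_blue, loose in a rotor sleeve. Its z axis leans 40 degrees (0.698 rad) from vertical, top inward to the rotor's axis; the lower 30 mm are in the sleeve, the upper 24 mm stand out to be gripped; both neighbouring sleeves are empty. It comes out only along its own axis, free after 30 mm (1 mm of play all round).
- sample_yellow: Sample vial with yellow cap, in the sleeve straight across the hub from the blue one, on the rotor's near side; leave it alone. Its cap lies about 55 mm from the blue one's cap, across the rotor's axis.
- rotor: Aluminium fixed-angle rotor with six sleeves, locked (it does not turn). Origin: on its vertical axis at its underside, 36 mm above the bench. Its x axis points from the axis horizontally towards the blue sample's sleeve; the yellow sample is at -x. Hub and black nut reach 31 mm above the origin, the sleeves' rims at most 47 mm.
- bore_bottom (a point): Centre of the floor of the blue sample's sleeve, where the vial's underside rests: 62 mm from the rotor's axis, 52 mm above the bench.
- bore_mouth (a point): Centre of the mouth of that sleeve, 30 mm along the bore from its floor: 43 mm from the rotor's axis, 75 mm above the bench.
- centrifuge: White bench centrifuge, fixed, clear lid standing open at the back. Origin: on the bench under the rotor's axis. Square base 196 mm wide, 32 mm high; a control panel reaches out to x = -142 mm in front; round bowl of 98 mm radius, rim 70 mm high; the open lid stands behind x = +90 mm, up to 265 mm high.
- stand: Viewing stand, fixed. Origin: centre of its underside. Black base plate 78 (x) x 136 (y) x 8 mm; upright white card with black lines, 136 mm wide, up to 110 mm high, at x = +25 to +35 mm (far side from the robot); grey socket block 40 x 40 mm, up to 30 mm above the bench, at y = -34 mm; at y = +34 mm a white ring printed on the base.
- socket (a point): Centre of the mouth of the round socket in the grey block, 30 mm above the bench; bore 20 mm in diameter with a 2 mm chamfer, 22 mm deep: a seated vial's underside is 8 mm above the bench and its top 62 mm.
- view_spot (a point): Centre of the white ring printed on the stand's base, 8 mm above the bench, 68 mm to the left (+y of the stand) of the socket and 36 mm in front of the card's face.
- timer: White kitchen-type timer 64 x 68 x 21 mm lying at the left; leave it alone. Origin: centre of its underside.

How it is judged (in metres and radians):
On the way, in this order (a step that is already met when the one before it is completed fails the run):
1. the blue-capped reference stands fully down in the socket, let go, while the blue sample is still in its sleeve (horizontal distance between ref_blue and socket below 0.005 m and height (world z) of ref_blue below 0.013 m and angle between ref_blue's own z axis and vertical below 0.15 rad and contact force between the fingers and ref_blue below 0.2 N and distance between sample_blue and bore_bottom below 0.01 m), for 0.2 s.
2. the blue-capped sample is drawn clear out of its sleeve and held by the gripper (distance between sample_blue and bore_bottom above 0.035 m and contact force between the fingers and sample_blue above 0.5 N and contact force between sample_blue and rotor below 0.2 N), for 0.1 s.
At the end, for the whole second after the job is handed in: Blue reference released in the socket (within 5 mm of its axis, underside below 13 mm, tilt < 0.15 rad); blue sample still, held only by the gripper, tilt < 0.17 rad, underside 24-95 mm up, within 25 mm of over the ring; other vials within 20 mm and timer within 30 mm of their starts (horizontal distance between ref_blue and socket below 0.005 m and height (world z) of ref_blue below 0.013 m and angle between ref_blue's own z axis and vertical below 0.15 rad and contact force between the fingers and ref_blue below 0.2 N and angle between sample_blue's own z axis and vertical below 0.17 rad and height (world z) of sample_blue between 0.024 and 0.095 m and horizontal distance between sample_blue and view_spot below 0.025 m and contact force between the fingers and sample_blue above 0.5 N and contact force between sample_blue and stand below 0.1 N and contact force between sample_blue and ref_blue below 0.1 N and linear speed of sample_blue below 0.03 m/s and angular speed of sample_blue below 0.3 rad/s and distance of each of ref_yellow, ref_white, sample_yellow from where it was at the start of the episode below 0.02 m and distance of timer from where it was at the start of the episode below 0.03 m); the arm keeps its last pose, push and grip.
It fails at once if another vial is moved by more than 20 mm (distance of any of ref_yellow, ref_white, sample_yellow from where it was at the start of the episode above 0.02 m).
It fails at once if the timer is moved by more than 30 mm (distance of timer from where it was at the start of the episode above 0.03 m).
It fails at once if the blue sample is dropped or laid on the bench (height (world z) of sample_blue below 0.012 m).
It also fails if it takes over 51 s, if anything falls off the work surface, if the arm or the gripper's body presses on something with over 40 N, if the wrist force passes 120 N, or if a joint passes its speed limit or range.

## Working session

There is one attempt and no reset: what is moved stays moved. The work goes in short steps, Python scripts to look and compute and a tool call to move; the robot and the scene stay as the last step left them, time stands still between calls to the robot, and variables do not carry over. Pictures are saved under pics/ and viewed, at most 13 in all, crops included, and the job is handed in when it is done.

Besides the shell and the picture viewer there is one more tool, called after "Emit:" in YAML: its name, and indented under it one key for each argument. drive_tool: Moves the arm, as the interface text tells. Its arguments: {"type":"object","properties":{"commands":{"type":"array"}},"required":["commands"]}

```bash
mkdir -p pics; ls; cat > h.py <<'E'
import numpy as np, cv2
from cell import monitor, imaging, manip, silhouettes, mark_of
def ray(p,px):
    K=np.array(p["camera_matrix"],float);D=np.array(p["D"],float)
    u=cv2.undistortPoints(np.array(px,float).reshape(-1,1,2),K,D).reshape(-1,2)
    return np.c_[u[:,0],-u[:,1],-np.ones(len(u))]
def towld(p,px,z=None):
    """px at world height z (mm), or via depth when z is None"""
    T=np.array(p["extrinsics"]);r=ray(p,px)
    px=np.array(px).reshape(-1,2)
    if z is None:
        d=np.array([p["range_z"][int(round(b)),int(round(a))] for a,b in px]);return (r*d[:,None])@T[:3,:3].T+T[:3,3]
    w=r@T[:3,:3].T;s=(z-T[2,3])/w[:,2];return T[:3,3]+w*s[:,None]
def cloud(p,mask):
    v,u=np.nonzero(mask&(p["range_z"]>0))
    return towld(p,np.c_[u,v])
E
python3 - <<'E'
from h import *
print(monitor.sense())
for n in ["top","side"]:
    p=imaging.camera(n); cv2.imwrite(f"pics/{n}0.png",p["color"][:,:,::-1]); print(n,np.array(p["extrinsics"]).round(2).tolist(),p["camera_matrix"],p["D"])
    for t in ["ref_blue","ref_yellow","ref_white","sample_blue","sample_yellow","rotor","stand","timer","centrifuge"]:
        for m in silhouettes(p,t)[:2]:
            c=cloud(p,m["mask"]); print(t,round(m["conf"],2),np.round(m["rect"]),np.median(c,0).round(1) if len(c) else None, c.min(0).round() if len(c) else 0,c.max(0).round() if len(c) else 0)
    for t in ["ref_blue","sample_blue","bore_bottom","bore_mouth","socket","view_spot","rotor","stand"]:
        for m in mark_of(p,t)[:2]: print("mark",t,round(m["conf"],2),np.round(m["position"],1))
E
```

```text
pics
{'time_s': 0.0, 'qpos': array([-1.39231453e+00,  2.63492762e-01, -4.89726441e-02,  1.25941947e+00,
       -2.49894466e-05,  1.41551106e+00]), 'joint_vel': array([ 0.00144001,  0.00027702,  0.00143268, -0.0026714 ,  0.00151945,
       -0.00037439]), 'joint_torque': array([ 3.52388437e-03, -6.37609577e+01,  3.84565258e+01,  1.37560783e-02,
        4.30189772e-06, -1.95214119e-05]), 'position': array([ 171.93333771, -495.72681019,  230.82764163]), 'tool_rot': array([-5.44095117e-04,  9.86107084e-01,  1.66109969e-01, -1.88064042e-05]), 'ft_force': array([ 0.15910688, -0.24976269, -0.11361794]), 'ft_torque': array([-0.04845533,  0.03816093,  0.02235864]), 'grip_force': 0.0, 'opening': 0.9984286422903157}
top [[-0.01, 0.99, -0.13, 345.55], [-1.0, -0.01, -0.02, 37.57], [-0.02, 0.13, 0.99, 1526.54], [0.0, 0.0, 0.0, 1.0]] [[519.17182303   0.         287.43248279]
 [  0.         519.17182303 206.26043371]
 [  0.           0.           1.        ]] [-0.04099928  0.          0.          0.          0.        ]
ref_blue 0.5 [380. 234. 385. 240.] [ 451.  -199.5   53. ] [ 445. -208.   33.] [ 4
[... 1220 characters left out ...]
0.          0.          0.          0.        ]
ref_yellow 0.45 [396. 248. 402. 267.] [ 465.8 -305.4   24. ] [ 456. -316.   -5.] [ 540. -296.   55.]
ref_white 0.45 [297. 230. 303. 249.] [446.1 -53.1  31.5] [441. -59.   4.] [457. -46.  54.]
stand 0.66 [323. 190. 377. 242.] [ 594.2 -148.1   32. ] [ 522. -220.   -3.] [781. -78. 110.]
timer 0.68 [131. 206. 155. 226.] [438.  422.3  15.2] [402. 384.  -4.] [507. 479.  23.]
centrifuge 0.4 [195. 217. 203. 228.] [446.9 241.9  22.4] [439. 233.  12.] [452. 249.  35.]
mark ref_blue 0.65 [336.1 230.2]
mark ref_blue 0.54 [356.5 261.8]
mark socket 0.75 [362. 225.]
mark socket 0.62 [295.6 248.6]
mark view_spot 0.71 [332.2 229.9]
mark stand 0.59 [346.9 231. ]
```

View pics/top0.png

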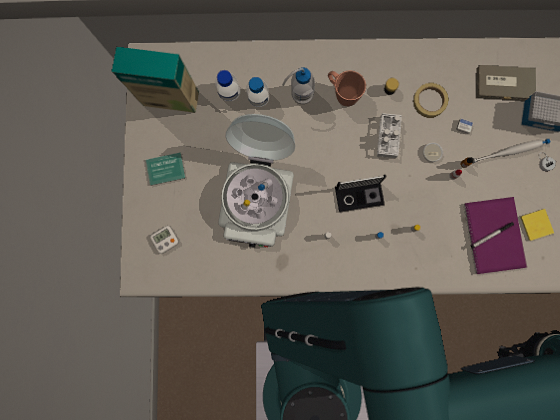

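View pics/side0.png

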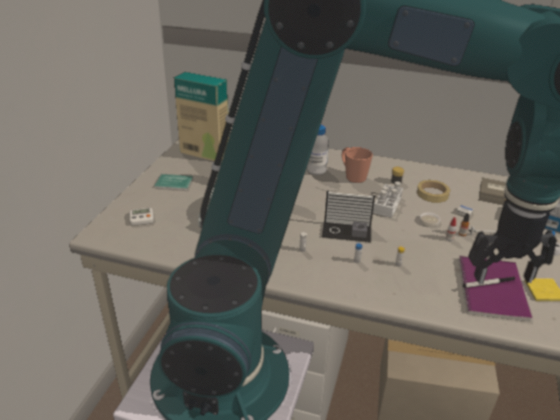

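```bash
cat >> h.py <<'E'
from scipy.spatial.transform import Rotation as Ro
def pose():
    s=monitor.sense();q=s["tool_rot"];return Ro.from_quat([q[1],q[2],q[3],q[0]]),np.array(s["position"])
def rot(zdir,ydir):
    z=np.array(zdir,float);z/=np.linalg.norm(z);y=np.array(ydir,float);y-=z*(y@z);y/=np.linalg.norm(y)
    return Ro.from_matrix(np.c_[np.cross(y,z),y,z])
def go(R,p,R0=None,p0=None):
    """row (turn deg, shift cm) to reach TCP pose R,p from the present one"""
    if R0 is None: R0,p0=pose()
    print((R0.inv()*R).as_rotvec(degrees=True).round(1).tolist(),(R0.inv().apply(np.array(p)-p0)/10).round(2).tolist())
E
python3 - <<'E'
from h import *
p=imaging.camera("top")
def W(px,z): print(px,z,towld(p,px,z).round(1).tolist())
W([[380,235.5],[418,227.5],[327,236]],50)
W([[372.2,195.9]],30);W([[348.6,199.4]],8);W([[355.9,197.1]],0)
W([[255.3,200.3]],36);W([[271,180.4]],52);W([[265.7,185.3]],75);W([[262,187]],90);W([[247,203]],90)
w=imaging.camera("wrist");R,t=pose();T=np.array(w["extrinsics"])
print("cam in tool",R.inv().apply(T[:3,3]-t).round(1),(R.inv().as_matrix()@T[:3,:3]).round(2).tolist(),w["camera_matrix"][0][0])
# pose: camera-centred above the ref vial
go(rot([0,0,-1],[0,-1,0]),[450,-200,200])
E
```

```text
[[380, 235.5], [418, 227.5], [327, 236]] 50 [[450.3, -201.6, 50.0], [471.8, -310.5, 50.0], [450.6, -50.9, 50.0]]
[[372.2, 195.9]] 30 [[567.3, -185.8, 30.0]]
[[348.6, 199.4]] 8 [[560.9, -119.2, 8.0]]
[[355.9, 197.1]] 0 [[568.7, -141.9, 0.0]]
[[255.3, 200.3]] 36 [[557.6, 154.2, 36.0]]
[[271, 180.4]] 52 [[612.7, 107.5, 52.0]]
[[265.7, 185.3]] 75 [[594.6, 121.5, 75.0]]
[[262, 187]] 90 [[587.4, 131.0, 90.0]]
[[247, 203]] 90 [[542.5, 173.2, 90.0]]
cam in tool [  65.1    0.  -141.5] [[0.0, 0.97, 0.26], [1.0, -0.0, -0.0], [0.0, 0.26, -0.97]] 367.0753696497537
[-0.0, -0.0, 19.1] [35.96, -18.86, 3.13]
```

Emit:
drive_tool:
  commands:
    - [[0,0,19.1],[38.8,-21,0],8.5]
    - [[0,0,19.1],[38.8,-21,0],8.5]
    - [[0,0,19.1],[38.8,-21,0],8.5]
    - [[0,0,19.1],[38.8,-21,0],8.5]
    - [[0,0,19.1],[38.8,-21,0],8.5]
    - [[0,0,19.1],[38.8,-21,0],8.5]
    - [[0,0,19.1],[38.8,-21,0],8.5]
    - [[0,0,19.1],[38.8,-21,0],5]
    - [[0,0,19.1],[38.8,-21,0],5]
    - [[0,0,19.1],[38.8,-21,0],5]
    - [[0,0,19.1],[38.8,-21,0],5]

```text
time_s: 3.28
position: [469.2, -171.5, 231.4]
tool_rot: [0.0, 1.0, -0.001, 0.0]
ft_force: [-0.5, -0.3, -0.6]
opening: 0.584
grip_force: 0.0
```

```bash
python3 - <<'E'
from h import *
p=imaging.camera("wrist"); cv2.imwrite("pics/w1.png",p["color"][:,:,::-1])
for t,z in [("ref_blue",0),("ref_yellow",0),("socket",30),("view_spot",8),("stand",0)]:
    for m in mark_of(p,t)[:2]: print("mark",t,round(m["conf"],2),np.round(m["position"],1),towld(p,[m["position"]],z).round(1))
for m in silhouettes(p,"ref_blue")[:2]:
    c=cloud(p,m["mask"]);top=c[c[:,2]>50];print(round(m["conf"],2),m["rect"],np.median(c,0),(top.min(0)+top.max(0))/2 if len(top) else 0)
E
```

```text
mark ref_blue 0.98 [300.6 199.2] [[ 451.1 -198.2    0. ]]
mark ref_yellow 0.65 [404.1 178.7] [[ 472.5 -303.7    0. ]]
mark socket 0.64 [288.6  75.2] [[ 569.  -183.5   30. ]]
mark view_spot 0.84 [214.7  90.2] [[ 558.  -114.8    8. ]]
mark stand 0.7 [252.   75.3] [[ 572.  -149.7    0. ]]
mark stand 0.69 [402.3 178.7] [[ 472.5 -301.8    0. ]]
0.66 [296.5, 191.1, 317.4, 221.8] [ 455.51172142 -198.58238685   52.3506384 ] [ 451.79801195 -199.53492924   52.42756269]
0.52 [130.5, 0.0, 332.7, 127.2] [ 586.15976664 -146.64742361    8.36714954] [ 597.77482622 -144.36194179   80.18537829]
```

View pics/w1.png

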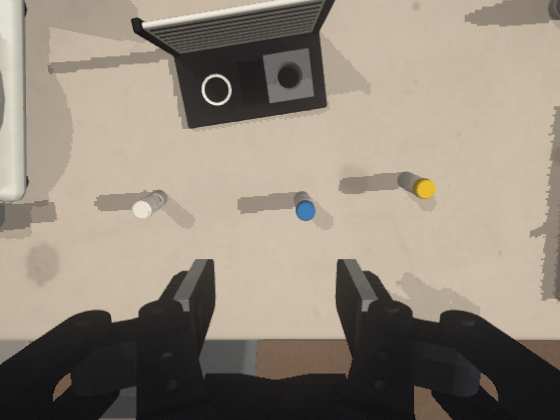

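```bash
cat >> h.py <<'E'
a=np.radians(9.1);sx=np.array([np.cos(a),np.sin(a),0]);sy=np.array([-np.sin(a),np.cos(a),0])
def RT(deg): t=np.radians(deg);return rot(np.sin(t)*sx-np.cos(t)*np.array([0,0,1]),-sy)
E
python3 - <<'E'
from h import *
R=RT(20);z=R.as_matrix()[:,2];g=np.array([451.3,-199,47])
go(R,g+19*z+[0,0,70]);go(R,g+19*z)
E
```

```text
[1.6, 20.0, -9.0] [-1.2, 2.73, 13.22]
[1.6, 20.0, -9.0] [-1.2, 2.73, 20.22]
```

Emit:
drive_tool:
  commands:
    - [[1.6,20,-9],[-1.2,2.73,13.2],5]
    - [[1.6,20,-9],[-1.2,2.73,13.2],5]
    - [[1.6,20,-9],[-1.2,2.73,13.2],5]
    - [[1.6,20,-9],[-1.2,2.73,13.2],5]
    - [[1.6,20,-9],[-1.2,2.73,16],5]
    - [[1.6,20,-9],[-1.2,2.73,18],5]
    - [[1.6,20,-9],[-1.2,2.73,20.2],5]
    - [[1.6,20,-9],[-1.2,2.73,20.2],5]
    - [[1.6,20,-9],[-1.2,2.73,20.2],5]

```text
time_s: 4.75
position: [459.0, -198.5, 30.7]
tool_rot: [-0.013, 0.982, 0.078, 0.174]
ft_force: [0.7, -0.5, -0.0]
opening: 0.586
grip_force: 0.0
```

```bash
python3 - <<'E'
from h import *
p=imaging.camera("wrist"); cv2.imwrite("pics/w2.png",p["color"][:,:,::-1])
R,t=pose();print(t,R.as_matrix().round(3)[:,2])
for tt,z in [("ref_blue",0),("socket",30),("view_spot",8)]:
    for m in mark_of(p,tt)[:2]: print("mark",tt,round(m["conf"],2),np.round(m["position"],1),towld(p,[m["position"]],z).round(1))
E
```

```text
[ 458.88470732 -198.45510229   30.67019522] [ 0.339  0.053 -0.939]
mark ref_blue 0.67 [272.6 284.2] [[ 452.7 -198.3    0. ]]
mark socket 0.69 [279.4  23.8] [[ 569.3 -182.6   30. ]]
mark view_spot 0.81 [145.6  50.3] [[ 558.4 -116.3    8. ]]
```

View pics/w2.png

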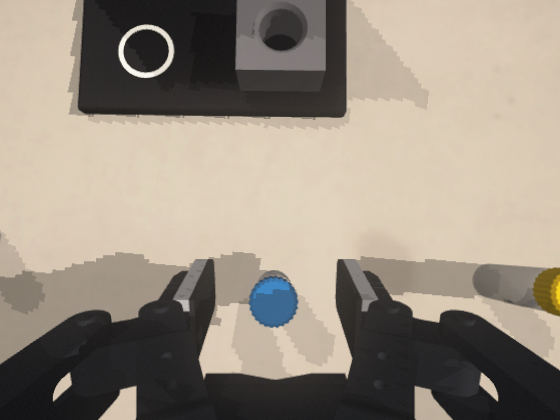

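Emit:
drive_tool:
  commands:
    - [[0,0,0],[0,0,0],3]
    - [[0,0,0],[0,0,0],1.4]
    - [[0,0,0],[0,0,0],1.4]
    - [[0,0,0],[0,0,0],1.4]
    - [[0,0,0],[0,0,0],1.4]

```text
time_s: 5.58
position: [458.0, -198.0, 29.6]
tool_rot: [-0.014, 0.982, 0.078, 0.174]
ft_force: [-1.0, 0.3, 6.2]
opening: 0.183
grip_force: 58.4
```

```bash
python3 - <<'E'
from h import *
s=monitor.sense();print(s["opening"],s["grip_force"],s["position"])
R,t=pose();
tgt=np.array([569,-183.5,0])-[452,-198.8,0]+[0,0,58]
go(R,t+[0,0,58]);go(R,t+tgt)
E
```

```text
0.18274611114060985 58.42938873684034 [ 457.96197496 -197.95796775   29.6082242 ]
[0.0, 0.0, 0.0] [1.99, 0.0, -5.45]
[0.0, 0.0, 0.0] [13.07, 0.34, -1.4]
```

Emit:
drive_tool:
  commands:
    - [[0,0,0],[2,0,-5.45],1.4]
    - [[0,0,0],[2,0,-5.45],1.4]
    - [[0,0,0],[8,0.2,-3.3],1.4]
    - [[0,0,0],[13,0.3,-1.4],1.4]
    - [[0,0,0],[13,0.3,-1.4],1.4]
    - [[0,0,0],[13,0.3,-1.4],1.4]
    - [[0,0,0],[13,0.3,-1.4],1.4]

```text
time_s: 6.45
position: [573.1, -182.3, 86.7]
tool_rot: [-0.014, 0.982, 0.078, 0.173]
ft_force: [-0.3, 0.5, -0.4]
opening: 0.18
grip_force: 58.6
```

```bash
python3 - <<'E'
from h import *
p=imaging.camera("wrist"); cv2.imwrite("pics/w3.png",p["color"][:,:,::-1])
R,t=pose();print(t)
for tt,z in [("ref_blue",58),("socket",30),("view_spot",8)]:
    for m in mark_of(p,tt)[:2]: print("mark",tt,round(m["conf"],2),np.round(m["position"],1),towld(p,[m["position"]],z).round(1))
for m in silhouettes(p,"ref_blue")[:2]: print(m["conf"],m["rect"])
E
```

```text
[ 573.21309759 -182.38377627   86.89753152]
mark ref_blue 0.93 [274.1 282.3] [[ 568.  -182.6   58. ]]
mark socket 0.65 [278.1 273. ] [[ 570.9 -184.4   30. ]]
mark view_spot 0.82 [170.3 271.4] [[ 559.6 -117.5    8. ]]
0.84 [254.8, 267.1, 297.7, 327.2]
```

View pics/w3.png

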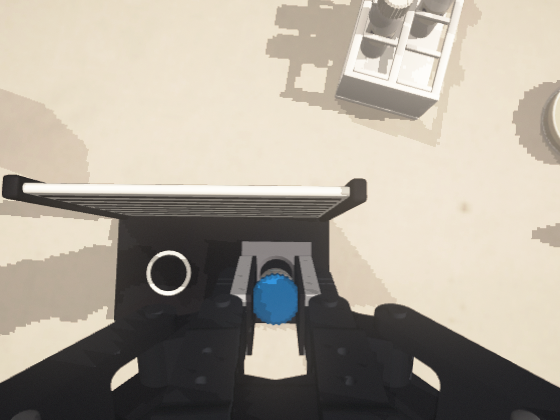

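```bash
python3 - <<'E'
from h import *
p=imaging.camera("wrist");R,t=pose();T=np.array(p["extrinsics"])
def mat(R,t): M=np.eye(4);M[:3,:3]=R.as_matrix();M[:3,3]=t;return M
C=np.linalg.inv(mat(R,t))@T
p2=dict(p);p2["extrinsics"]=mat(R,[458.885,-198.455,30.67])@C
def ring(im,pp,lo,hi,z,box,name):
    x0,y0,x1,y1=box;g=cv2.cvtColor(im,cv2.COLOR_BGR2GRAY)[y0:y1,x0:x1]
    m=((g>=lo)&(g<=hi)).astype(np.uint8)
    cs,_=cv2.findContours(m,cv2.RETR_EXTERNAL,cv2.CHAIN_APPROX_NONE)
    c=max(cs,key=cv2.contourArea);e=cv2.fitEllipse(c);px=np.array(e[0])+[x0,y0]
    print(name,px.round(1),np.round(e[1],1),towld(pp,[px],z).round(1))
w2=cv2.imread("pics/w2.png");w3=cv2.imread("pics/w3.png")
print(cv2.cvtColor(w2,cv2.COLOR_BGR2GRAY)[0:72:5,280])
print(cv2.cvtColor(w2,cv2.COLOR_BGR2GRAY)[28,240:324:4])
ring(w2,p2,180,255,8,(110,15,185,85),"ring2")
ring(w3,p,180,255,8,(135,240,200,305),"ring3")
h=w2[0:66,242:320]
for th in (60,70,80): ring(w2,p2,0,th,30,(242,1,322,62),"hole%d"%th)
# vial cap top in hand
b=w3.astype(int);m=((b[:,:,0]-b[:,:,2]>50)).astype(np.uint8)
cs,_=cv2.findContours(m,cv2.RETR_EXTERNAL,cv2.CHAIN_APPROX_NONE);c=max(cs,key=cv2.contourArea);e=cv2.minEnclosingCircle(c)
print("cap",e,towld(p,[e[0]],58+54).round(1))
cr=cv2.resize(w2[0:100,80:350],None,fx=2.9,fy=2.9,interpolation=cv2.INTER_CUBIC);cv2.imwrite("pics/c2.png",cr)
E
```

```text
[105  94  56  54  52  52  52  30  31  30  53 126 126 127  69]
[106 107 107 100 115  84  79  57  50  52  51  53  53  52  52  51  69 108
 107 107 108]
ring2 [145.7  50.8] [51.8 54.2] [[ 558.1 -116.4    8. ]]
ring3 [168.  272.5] [42.  44.2] [[ 559.4 -116.3    8. ]]
hole60 [283.5  30.5] [34.9 42.4] [[ 566.3 -185.    30. ]]
hole70 [284.2  29.5] [38.7 44.1] [[ 566.8 -185.3   30. ]]
hole80 [283.7  28.5] [41.4 46.9] [[ 567.2 -185.    30. ]]
cap ((275.0, 299.0), 25.318077087402344) [[ 568.1 -183.4  112. ]]
```

Emit:
drive_tool:
  commands:
    - [[0,0,0],[-0.3,0.07,0.96],1.4]
    - [[0,0,0],[-0.62,0.07,1.9],1.4]
    - [[0,0,0],[-0.8,0.07,2.37],1.4]
    - [[0,0,0],[-0.97,0.07,2.84],1.4]
    - [[0,0,0],[-1.13,0.07,3.3],1.4]
    - [[0,0,0],[-1.13,0.07,3.3],1.4]

```text
time_s: 7.5
position: [574.8, -182.7, 51.8]
tool_rot: [-0.014, 0.982, 0.078, 0.173]
ft_force: [0.6, 0.3, -0.3]
opening: 0.183
grip_force: 58.6
```

Emit:
drive_tool:
  commands:
    - [[0,0,0],[-0.17,0,0.47],1.4]
    - [[0,0,0],[-0.34,0,0.94],1.4]
    - [[0,0,0],[-0.46,0,1.26],1.4]
    - [[0,0,0],[-0.46,0,1.26],1.4]

```text
time_s: 8.0
position: [574.7, -182.6, 38.3]
tool_rot: [-0.014, 0.982, 0.078, 0.173]
ft_force: [-0.1, -0.3, -0.1]
opening: 0.18
grip_force: 58.6
```

Emit:
drive_tool:
  commands:
    - [[0,0,0],[0,0,0],2.6]
    - [[0,0,0],[0,0,0],4]
    - [[0,0,0],[0,0,0],4]
    - [[0,0,0],[0,0,-1],4]
    - [[0,0,0],[0,0,-4],4]
    - [[0,0,0],[0,0,-9],4]
    - [[0,0,0],[0,0,-13],4]
    - [[0,0,0],[0,0,-13],4]

```text
time_s: 9.0
position: [531.4, -190.8, 164.4]
tool_rot: [-0.012, 0.981, 0.078, 0.176]
ft_force: [0.4, -0.4, -0.2]
opening: 0.464
grip_force: 0.0
```

```bash
python3 - <<'E'
from h import *
p=imaging.camera("wrist"); cv2.imwrite("pics/w4.png",p["color"][:,:,::-1])
R,t=pose();print(t)
for tt,z in [("ref_blue",8),("view_spot",8)]:
    for m in mark_of(p,tt)[:1]: print("mark",tt,round(m["conf"],2),np.round(m["position"],1),towld(p,[m["position"]],z).round(1))
for m in silhouettes(p,"ref_blue")[:1]:
    c=cloud(p,m["mask"]);top=c[c[:,2]>55];print(m["conf"],m["rect"],top.mean(0),c.max(0))
# view pose over rotor
go(rot([0,0,-1],[-.7,-.7,0]),[540,140,260]);go(rot([0,0,-1],[0,-1,0]),[540,140,260])
E
```

```text
[ 531.12959188 -190.3242646   162.43530497]
mark ref_blue 0.96 [276.7 218.1] [[ 568.8 -186.8    8. ]]
mark view_spot 0.79 [192.4 217.9] [[ 557.5 -116.     8. ]]
[-9.5, -18.4, 53.5] [9.19, -32.39, -7.27]
[-1.7, -19.9, 9.0] [9.19, -32.39, -7.27]
```

View pics/w4.png

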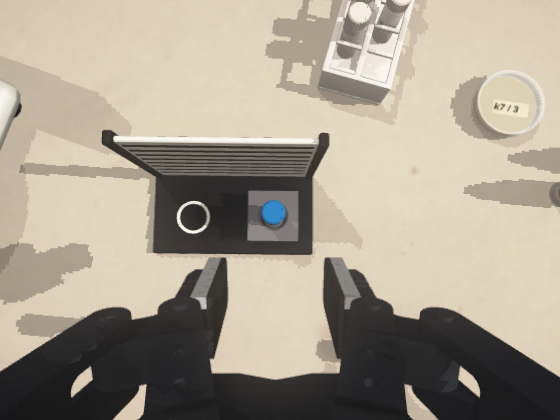

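```bash
cat >> h.py <<'E'
def vial(ax,ang):
    """rotor axis xy, azimuth deg -> u, tool rotation along vial, bore bottom"""
    b=np.radians(ang);u=np.array([np.cos(b),np.sin(b),0]);th=np.radians(40)
    z=np.sin(th)*u-np.cos(th)*np.array([0,0,1])
    return u,rot(z,[u[1],-u[0],0]),np.array([ax[0],ax[1],52])+62*u*[1,1,0]
E
python3 - <<'E'
from h import *
p=imaging.camera("wrist")
print("cap z",towld(p,[[273,213],[270,210],[276,210]]).round(1).tolist())
u,R,b=vial([557.6,154.2],-42);z=R.as_matrix()[:,2]
print(b,R.as_matrix().round(2).tolist(),b-34*z,b-134*z)
go(R,b-134*z)
t=imaging.camera("top")
print(towld(t,[[255.3,200.3]],36))
E
```

```text
cap z [[565.7, -182.3, 61.4], [567.3, -179.9, 61.9], [568.1, -184.0, 61.3]]
[603.67497918 112.71390241  52.        ] [[0.57, -0.67, 0.48], [-0.51, -0.74, -0.43], [0.64, -0.0, -0.77]] [587.43371345 127.33760375  78.04551107] [539.66528485 170.34849005 154.64995538]
[-25.7, 18.7, 44.5] [6.01, -35.38, 2.78]
[[557.57218186 154.1625711   36.        ]]
```

Emit:
drive_tool:
  commands:
    - [[0,0,0],[0,-10,-1],3.4]
    - [[-25.7,18.7,44.5],[6,-35.4,2.8],3.4]
    - [[-25.7,18.7,44.5],[6,-35.4,2.8],3.4]
    - [[-25.7,18.7,44.5],[6,-35.4,2.8],3.4]
    - [[-25.7,18.7,44.5],[6,-35.4,2.8],3.4]
    - [[-25.7,18.7,44.5],[6,-35.4,2.8],3.4]
    - [[-25.7,18.7,44.5],[6,-35.4,2.8],3.4]
    - [[-25.7,18.7,44.5],[6,-35.4,2.8],3.4]
    - [[-25.7,18.7,44.5],[6,-35.4,2.8],3.4]
    - [[-25.7,18.7,44.5],[6,-35.4,2.8],3.4]

```text
time_s: 10.55
position: [381.5, -170.2, 155.2]
tool_rot: [0.101, 0.895, -0.285, 0.326]
ft_force: [0.7, -0.8, -0.1]
opening: 0.397
grip_force: 0.0
```

```bash
python3 - <<'E'
from h import *
p=imaging.camera("wrist"); cv2.imwrite("pics/w5.png",p["color"][:,:,::-1])
R,t=pose();print(t,R.as_matrix()[:,2],monitor.sense()["qpos"])
T=np.array(p["extrinsics"])
for tt,z in [("sample_blue",52),("bore_bottom",52),("bore_mouth",75),("rotor",36)]:
    for m in mark_of(p,tt)[:2]: print("mark",tt,round(m["conf"],2),np.round(m["position"],1),towld(p,[m["position"]],z).round(1))
im=p["color"].astype(int);m=((im[:,:,2]-im[:,:,0]>50)).astype(np.uint8)
cs,_=cv2.findContours(m,cv2.RETR_EXTERNAL,cv2.CHAIN_APPROX_NONE)
for c in sorted(cs,key=cv2.contourArea)[-2:]:
    k=np.zeros(m.shape,np.uint8);cv2.drawContours(k,[c],-1,1,-1);q=cloud(p,k>0)
    print(cv2.contourArea(c),cv2.minEnclosingCircle(c),q.mean(0),q.max(0))
u,Rv,b=vial([557.6,154.2],-42);z=Rv.as_matrix()[:,2];print("expected top",b-54*z)
E
```

```text
[ 378.64865116 -170.5533345   154.3366853 ] [ 0.5239278  -0.36969524 -0.76734939] [-0.62450989 -0.2612548  -1.09962103  0.03635569  0.00642531  3.14067608]
mark bore_bottom 0.38 [179.5 150.9] [[ 537.5 -182.8   52. ]]
mark bore_mouth 0.21 [143.7 176.7] [[ 515.4 -147.4   75. ]]
mark rotor 0.57 [337.2 170.2] [[ 453.9 -285.8   36. ]]
359.5 ((160.88461303710938, 123.19230651855469), 11.664162635803223) [ 566.41469159 -183.17395386   58.76937413] [ 608.72662669 -174.47347761   62.79739617]
expected top [577.88002773 135.93978101  93.36639993]
```

View pics/w5.png

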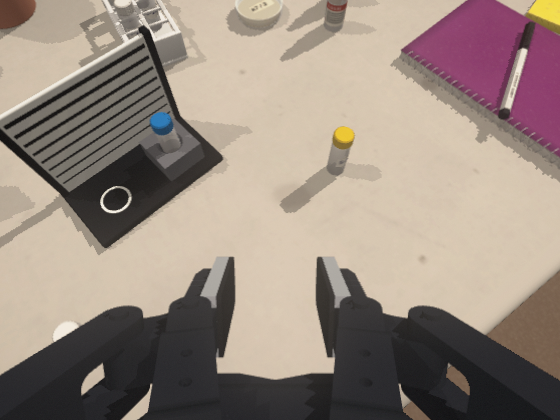

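```bash
cat >> h.py <<'E'
def vial2(ax,ang):
    u,R,b=vial(ax,ang);return u,R*Ro.from_euler("z",180,degrees=True),b
def up(yaw): y=np.radians(yaw);return rot([0,0,-1],[np.sin(y),-np.cos(y),0])
E
python3 - <<'E'
from h import *
R0,p0=pose()
go(up(50),[430,0,240])
go(up(100),[480,130,240],up(50),np.array([430,0,240]))
u,R,b=vial2([557.6,154.2],-42);z=R.as_matrix()[:,2]
go(R,b-134*z,up(100),np.array([480,130,240]))
E
```

```text
[29.5, -32.5, -81.4] [0.83, -16.64, -10.19]
[0.0, 0.0, -50.0] [13.17, -4.53, 0.0]
[-13.3, -38.5, -36.4] [2.94, 6.58, 8.54]
```

Emit:
drive_tool:
  commands:
    - [[29.5,-32.5,-81.4],[0.8,-16.6,-10.2],3.4]
    - [[29.5,-32.5,-81.4],[0.8,-16.6,-10.2],3.4]
    - [[29.5,-32.5,-81.4],[0.8,-16.6,-10.2],3.4]
    - [[29.5,-32.5,-81.4],[0.8,-16.6,-10.2],3.4]
    - [[29.5,-32.5,-81.4],[0.8,-16.6,-10.2],3.4]
    - [[29.5,-32.5,-81.4],[0.8,-16.6,-10.2],3.4]
    - [[29.5,-32.5,-81.4],[0.8,-16.6,-10.2],3.4]
    - [[29.5,-32.5,-81.4],[0.8,-16.6,-10.2],3.4]
    - [[29.5,-32.5,-81.4],[0.8,-16.6,-10.2],3.4]
    - [[29.5,-32.5,-81.4],[0.8,-16.6,-10.2],3.4]
    - [[29.5,-32.5,-81.4],[0.8,-16.6,-10.2],3.4]

```text
time_s: 12.18
position: [429.4, 0.2, 239.6]
tool_rot: [-0.0, 0.907, 0.422, 0.0]
ft_force: [-0.7, -0.8, 1.0]
opening: 0.402
grip_force: 0.0
```

```bash
python3 - <<'E'
from h import *
R,t=pose();print(t,R.as_matrix().round(2).tolist(),monitor.sense()["qpos"])
go(up(100),[480,130,240])
E
```

```text
[4.29373135e+02 2.31799688e-01 2.39611576e+02] [[0.64, 0.77, 0.0], [0.77, -0.64, 0.0], [0.0, -0.0, -1.0]] [-1.90180425e-01  9.62292039e-02 -2.39683487e-01  1.23496110e+00
  6.81718098e-04  2.08027954e+00]
[-0.0, -0.0, -50.1] [13.19, -4.48, -0.03]
```

Emit:
drive_tool:
  commands:
    - [[0,0,-50],[13.2,-4.5,0],3.4]
    - [[0,0,-50],[13.2,-4.5,0],3.4]
    - [[0,0,-50],[13.2,-4.5,0],3.4]
    - [[0,0,-50],[13.2,-4.5,0],3.4]
    - [[0,0,-50],[13.2,-4.5,0],3.4]

```text
time_s: 12.8
position: [479.4, 130.3, 240.1]
tool_rot: [-0.0, 0.641, 0.767, 0.001]
ft_force: [1.1, -0.4, -0.2]
opening: 0.397
grip_force: 0.0
```

Emit:
drive_tool:
  commands:
    - [[-13.3,-38.5,-36.4],[2.9,6.6,8.5],3.4]
    - [[-13.3,-38.5,-36.4],[2.9,6.6,8.5],3.4]
    - [[-13.3,-38.5,-36.4],[2.9,6.6,8.5],3.4]
    - [[-13.3,-38.5,-36.4],[2.9,6.6,8.5],3.4]
    - [[-13.3,-38.5,-36.4],[2.9,6.6,8.5],3.4]
    - [[-13.3,-38.5,-36.4],[2.9,6.6,8.5],3.4]
    - [[-13.3,-38.5,-36.4],[2.9,6.6,8.5],3.4]

```text
time_s: 13.68
position: [539.7, 170.0, 155.4]
tool_rot: [0.319, 0.339, 0.877, -0.121]
ft_force: [0.2, 0.3, -0.6]
opening: 0.396
grip_force: 0.0
```

```bash
cat > look.py <<'E'
import sys
from h import *
p=imaging.camera("wrist"); cv2.imwrite(sys.argv[1],p["color"][:,:,::-1])
R,t=pose();print(t,R.as_matrix()[:,2],monitor.sense()["qpos"].round(2))
for tt,z in [("sample_blue",52),("bore_bottom",52),("bore_mouth",75),("rotor",36)]:
    for m in mark_of(p,tt)[:2]: print("mark",tt,round(m["conf"],2),np.round(m["position"],1),towld(p,[m["position"]],z).round(1))
im=p["color"].astype(int);m=((im[:,:,2]-im[:,:,0]>50)).astype(np.uint8)
cs,_=cv2.findContours(m,cv2.RETR_EXTERNAL,cv2.CHAIN_APPROX_NONE)
for c in sorted(cs,key=cv2.contourArea)[-2:]:
    k=np.zeros(m.shape,np.uint8);cv2.drawContours(k,[c],-1,1,-1);q=cloud(p,k>0)
    print(cv2.contourArea(c),cv2.minEnclosingCircle(c),q.mean(0),q.max(0))
u,Rv,b=vial2([557.6,154.2],-42);z=Rv.as_matrix()[:,2];print("expected top",b-54*z)
go(Rv,b-34*z)
E
python3 look.py pics/w6.png
```

```text
[540.25003851 169.89317946 155.59527444] [ 0.47700385 -0.42847712 -0.7673817 ] [ 0.46  0.25 -0.5   0.52 -0.64  1.1 ]
mark sample_blue 0.91 [281.  202.9] [[605.4 117.5  52. ]]
mark bore_bottom 0.71 [281.9 207.6] [[610.5 113.9  52. ]]
mark bore_bottom 0.46 [ 72.6 273.9] [[ 551.9 -122.1   52. ]]
mark rotor 0.74 [280.1 215.7] [[635.   90.6  36. ]]
253.0 ((557.5, 332.5), 15.572511672973633) [887.48992368 225.5232658  106.25600621] [905.42240832 234.39105408 119.09645326]
519.5 ((284.09869384765625, 222.98355102539062), 13.512152671813965) [583.55085276 138.6868565   91.12217187] [618.8605901  146.90444503  97.21759482]
expected top [577.88002773 135.93978101  93.36639993]
[0.0, -0.1, -0.2] [0.11, 0.01, 9.98]
```

View pics/w6.png

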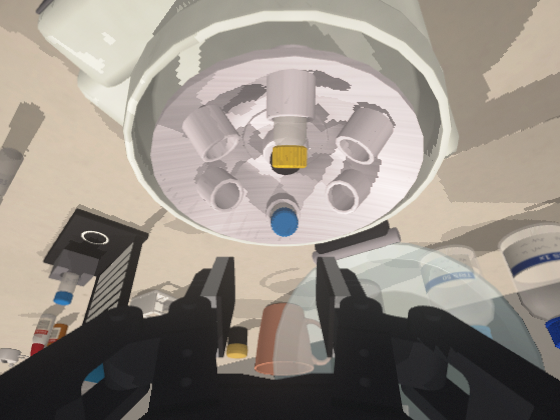

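```bash
python3 - <<'E'
from h import *
p=imaging.camera("wrist");R,t=pose()
im=p["color"].astype(int);m=(im[:,:,2]-im[:,:,0]>50);m[:,:250]=0;m[:,310:]=0;m[240:]=0
q=R.inv().apply(cloud(p,m)-t);print(len(q),np.percentile(q,[5,25,50,75,95],axis=0).round(1).tolist())
# project expected cap rim in tool frame: find best x,y offset via projecting cylinder axis top
T=np.array(p["extrinsics"]);K=np.array(p["camera_matrix"]);D=np.array(p["D"])
def proj(X):
    c=(np.array(X)-T[:3,3])@T[:3,:3];c=c*[1,-1,-1];return cv2.projectPoints(c,np.zeros(3),np.zeros(3),K,D)[0].reshape(-1,2)
for dx,dy in [(0,0),(3,0),(-3,0),(0,3)]:
    for Z,r in [(80,9),(91,9)]:
        th=np.linspace(0,6.28,40);X=R.apply(np.c_[dx+r*np.cos(th),dy+r*np.sin(th),np.full(40,Z)])+t
        u=proj(X);print(dx,dy,Z,u.min(0).round(1),u.max(0).round(1))
v,uu=np.nonzero(m);print("mask",uu.min(),v.min(),uu.max(),v.max())
E
```

```text
552 [[-6.6, -1.0, 81.5], [-2.8, 2.8, 82.0], [0.6, 6.0, 82.5], [4.2, 9.7, 83.0], [7.5, 12.9, 83.8]]
0 0 80 [260.4 210.8] [288.9 238.2]
0 0 91 [261.  206.6] [288.3 232.9]
3 0 80 [260.3 206.1] [288.9 233.7]
3 0 91 [261.  202.2] [288.3 228.6]
-3 0 80 [260.4 215.5] [288.9 242.7]
-3 0 91 [261.  211.1] [288.2 237.2]
0 3 80 [265.1 210.8] [293.7 238.2]
0 3 91 [265.5 206.6] [292.8 232.9]
mask 271 210 297 235
```

```bash
python3 - <<'E'
from h import *
p=imaging.camera("wrist");R,t=pose()
im=p["color"].astype(int)
mb=(im[:,:,2]-im[:,:,0]>50);mb[:,:250]=0;mb[:,310:]=0;mb[240:]=0
my=(im[:,:,0]-im[:,:,2]>80);my[:,:265]=0;my[:,315:]=0;my[:140]=0;my[175:]=0
for m in (mb,my):
    q=cloud(p,m);v,u=np.nonzero(m);print(len(q),np.median(q,0).round(1),(np.percentile(q,2,axis=0)/2+np.percentile(q,98,axis=0)/2).round(1),u.min(),u.max(),v.min(),v.max(), R.inv().apply(np.median(q,0)-t).round(1))
# empty neighbour sleeves' mouth marks (pixels read off the picture) through depth-free plane z=75
w=towld(p,[[228,194],[344,194],[213,146],[357,148]],76);print(w.round(1))
# direction check: circle fit of the four mouths
A=np.c_[2*w[:,:2],np.ones(4)];s=np.linalg.lstsq(A,(w[:,:2]**2).sum(1),rcond=None)[0];c=s[:2];print("axis",c,"r",np.sqrt(s[2]+c@c))
print(np.degrees(np.arctan2(w[:,1]-c[1],w[:,0]-c[0])))
E
```

```text
554 [583.2 139.   91.3] [583.9 138.8  91. ] 271 297 210 236 [ 0.7  6.2 82.6]
757 [538.  181.4  92.2] [540.4 179.2  91.5] 272 306 145 167 [47.5  7.4 42.1]
[[551.7 119.   76. ]
 [601.4 173.9  76. ]
 [518.  144.4  76. ]
 [571.8 201.7  76. ]]
axis [558.97305624 161.02170381] r 43.45644564205367
[ -99.8094237    16.88351475 -157.89376703   72.42604497]
```

Emit:
drive_tool:
  commands:
    - [[0,0,0],[0.05,0.6,2],3.4]
    - [[0,0,0],[0.05,0.6,4.5],3.4]
    - [[0,0,0],[0.05,0.6,6.5],3.4]
    - [[0,0,0],[0.05,0.6,7.5],3.4]
    - [[0,0,0],[0.05,0.6,7.5],3.4]
    - [[0,0,0],[0.05,0.6,7.5],3.4]

```text
time_s: 14.78
position: [579.2, 142.6, 97.7]
tool_rot: [0.319, 0.337, 0.877, -0.122]
ft_force: [-1.1, -0.2, 0.1]
opening: 0.397
grip_force: 0.0
```

```bash
python3 - <<'E'
from h import *
p=imaging.camera("wrist");R,t=pose();print(t,R.as_matrix()[:,2]); cv2.imwrite("pics/w7.png",p["color"][:,:,::-1])
im=p["color"].astype(int)
mb=((im[:,:,2]-im[:,:,0]>50)).astype(np.uint8)
n,l,s,c=cv2.connectedComponentsWithStats(mb)
for i in range(1,n):
    if s[i,4]>150:
        q=R.inv().apply(cloud(p,l==i)-t);print(s[i],np.percentile(q,[5,50,95],axis=0).round(1).tolist())
E
```

```text
[579.19152983 142.69604378  97.74890741] [ 0.47821128 -0.42921087 -0.76621929]
[ 256  253   39   37 1125] [[-7.1, -7.0, 7.3], [0.2, 0.0, 8.3], [7.0, 6.7, 9.5]]
[  0 327  24  17 308] [[-140.8, -253.9, 158.8], [-131.1, -245.6, 163.1], [-126.4, -240.4, 168.2]]
```

View pics/w7.png

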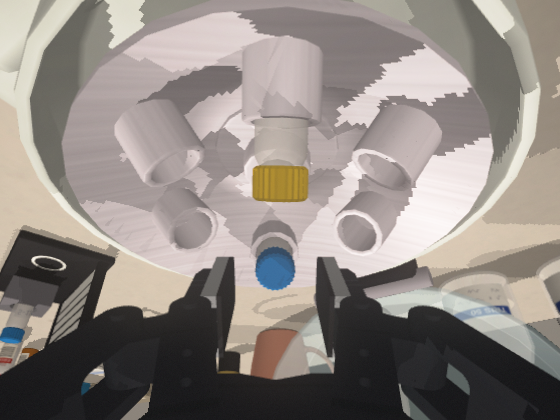

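Emit:
drive_tool:
  commands:
    - [[0,0,0],[0,0,1],3.4]
    - [[0,0,0],[0,0,2],3.4]
    - [[0,0,0],[0,0,2.7],3.4]
    - [[0,0,0],[0,0,2.7],3.4]
    - [[0,0,0],[0,0,2.7],1.4]
    - [[0,0,0],[0,0,2.7],1.4]
    - [[0,0,0],[0,0,2.7],1.4]
    - [[0,0,0],[0,0,2.7],1.4]

```text
time_s: 15.82
position: [592.1, 130.8, 76.6]
tool_rot: [0.319, 0.337, 0.877, -0.122]
ft_force: [-0.7, 0.4, 1.5]
opening: 0.183
grip_force: 58.6
```

Gripped with hardly any side load; draw it straight out along its axis.

Emit:
drive_tool:
  commands:
    - [[0,0,0],[0,0,-0.5],1.4]
    - [[0,0,0],[0,0,-1],1.4]
    - [[0,0,0],[0,0,-1.6],1.4]
    - [[0,0,0],[0,0,-2.3],1.4]
    - [[0,0,0],[0,0,-3.2],1.4]
    - [[0,0,0],[0,0,-4.2],1.4]
    - [[0,0,0],[0,0,-6],1.4]
    - [[0,0,0],[0,0,-9],1.4]
    - [[0,0,0],[0,0,-12],1.4]
    - [[0,0,0],[0,0,-12],1.4]

```text
time_s: 17.08
position: [534.9, 183.5, 170.2]
tool_rot: [0.32, 0.337, 0.877, -0.121]
ft_force: [0.7, -0.6, -0.7]
opening: 0.176
grip_force: 58.5
```

```bash
python3 - <<'E'
from h import *
s=monitor.sense();print(s["opening"],s["grip_force"],s["ft_force"],s["qpos"].round(2))
R,t=pose();print(t)
# underside 34 mm beyond TCP; final: underside 60 -> TCP z 94
go(up(115),[480,120,240])
go(up(115),[500,-60,220]);go(up(115),[558.5,-116.4,94])
E
```

```text
0.1756951879842187 58.53103703004308 [ 0.70862992 -0.62459702 -0.6882144 ] [ 0.49  0.25 -0.46  0.59 -0.65  1.13]
[534.85743052 183.53168193 170.21796853]
[8.2, 39.4, 22.0] [-4.63, -8.37, -5.26]
[8.2, 39.4, 22.0] [-13.72, -20.43, 4.93]
[8.2, 39.4, 22.0] [-11.84, -20.76, 19.8]
```

Emit:
drive_tool:
  commands:
    - [[8.2,39.4,22],[-4.6,-8.4,-5.3],1.4]
    - [[8.2,39.4,22],[-4.6,-8.4,-5.3],1.4]
    - [[8.2,39.4,22],[-4.6,-8.4,-5.3],1.4]
    - [[8.2,39.4,22],[-4.6,-8.4,-5.3],1.4]
    - [[8.2,39.4,22],[-4.6,-8.4,-5.3],1.4]
    - [[8.2,39.4,22],[-9,-14.4,-0.2],1.4]
    - [[8.2,39.4,22],[-13.7,-20.4,4.9],1.4]
    - [[8.2,39.4,22],[-13.7,-20.4,4.9],1.4]
    - [[8.2,39.4,22],[-13.7,-20.4,4.9],1.4]
    - [[8.2,39.4,22],[-13.7,-20.4,4.9],1.4]

```text
time_s: 18.32
position: [499.4, -60.9, 218.1]
tool_rot: [-0.001, 0.538, 0.843, -0.001]
ft_force: [-0.2, -0.6, 0.2]
opening: 0.176
grip_force: 58.6
```

```bash
python3 - <<'E'
from h import *
p=imaging.camera("wrist");cv2.imwrite("pics/w8.png",p["color"][:,:,::-1])
s=monitor.sense();print(s["opening"],s["grip_force"],s["qpos"].round(2))
R,t=pose();print(t,R.as_matrix()[:,2])
for m in mark_of(p,"sample_blue")[:2]: print(m, R.inv().apply(towld(p,[m["position"]],t[2]-34)-t))
go(up(115),[558.5,-116.4,140]);go(up(115),[558.5,-116.4,96])
E
```

```text
0.17766232688202052 58.63156474311836 [-0.28  0.23 -0.13  1.21 -0.    0.85]
[499.40831531 -60.24349343 218.33976831] [-0.0022203  -0.00138005 -0.99999658]
{'position': [272.9, 251.0], 'conf': 0.81} [[-1.29063752 -1.4244339  34.00421729]]
{'position': [500.6, 55.8], 'conf': 0.74} [[90.13580947 98.81775029 33.71542081]]
[-0.1, 0.0, 0.0] [-7.61, 2.98, 7.85]
[-0.1, 0.0, 0.0] [-7.61, 2.99, 12.25]
```

View pics/w8.png

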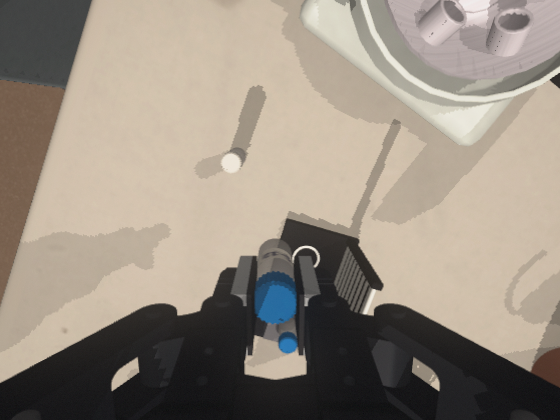

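Emit:
drive_tool:
  commands:
    - [[0,0,0],[-3.8,1.5,3.5],1.4]
    - [[0,0,0],[-7.6,3,7.5],1.4]
    - [[0,0,0],[-7.6,3,9],1.4]
    - [[0,0,0],[-7.6,3,10.8],1.4]
    - [[0,0,0],[-7.6,3,10.8],1.4]
    - [[0,0,0],[-7.6,3,10.8],1.4]
    - [[0,0,0],[-7.6,3,10.8],1.4]
    - [[0,0,0],[-7.6,3,10.8],1.4]

```text
time_s: 19.42
position: [558.8, -117.0, 111.3]
tool_rot: [0.0, 0.538, 0.843, -0.001]
ft_force: [-0.1, 0.6, 0.0]
opening: 0.183
grip_force: 58.6
```

```bash
python3 - <<'E'
from h import *
p=imaging.camera("side")
im=p["color"];cv2.imwrite("pics/s9.png",cv2.resize(im[120:300,240:440,::-1],None,fx=3,fy=3,interpolation=cv2.INTER_CUBIC))
w=imaging.camera("wrist");R,t=pose();s=monitor.sense();print(t,R.as_matrix()[:,2],s["opening"],s["grip_force"],s["ft_force"],np.abs(s["joint_vel"]).max())
for n in ("sample_blue","ref_blue"):
  for m in mark_of(w,n)[:2]: print(n,m,towld(w,[m["position"]],t[2]-34 if n[0]=="s" else 8))
E
```

```text
[ 558.68674448 -117.107289    111.00500423] [-0.00139474 -0.00182406 -0.99999736] 0.17700015816531367 58.64843273826409 [-0.21106439  0.00938562  0.13149818] 0.0030744860102475177
sample_blue {'position': [274.2, 250.3], 'conf': 0.56} [[ 558.47262997 -117.79529955   77.00500423]]
```

View pics/s9.png

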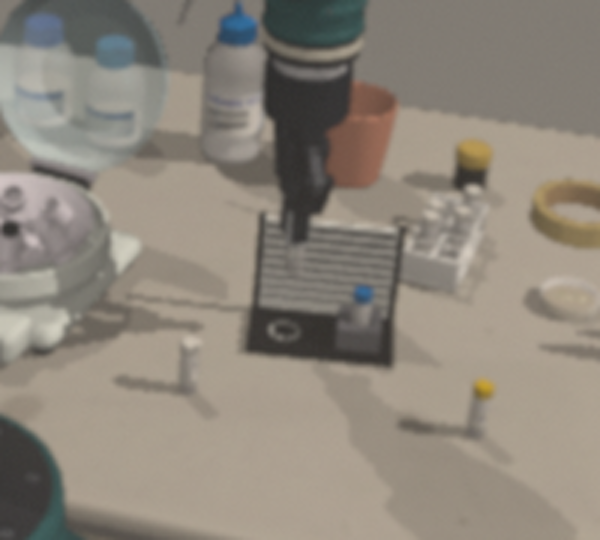

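The side view shows the reference seated in the block (360,310) and the gripper holding the sample above the ring (285,330). The other vials are standing. Handing in.

```bash
python3 -c "
from cell import manip;print(manip.sign_off())"
```

```text
the job is handed in; nothing more can be done
None
```

The job is handed in at about 20 s of the 51 s allowed. The blue reference is seated and released in the socket. The blue sample is held upright and still over the white ring, its underside about 77 mm up. The pass/fail verdict was not shown to me.

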